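# Put the setting block away, then hold the hardness gauge on the sample

## Task

The gauge has been set: first return the oblong steel setting block upright to the tray whose recess has its shape, fully home, and let go of it. Then lift the hand gauge out of its stand and hold its sprung tip on the ringed spot of the tilted sample, with the gauge square to the sample's face and pressed lightly, until the plunger is about half in (about 6 mm). Finish while holding it there; never press hard, and leave the angle of the sample and everything else as they are.

Things in the scene. Friction and masses are not known exactly. Their poses are not given: they have to be found in the camera images.
- block_centre (a point): centre (half-way up) of the loose oblong steel setting block, 40 mm along its x, 26 mm along its y, 46 mm tall along z, about 0.33 kg; stands upright on the bench at the start. Half a turn about z makes no difference to it
- tray_oblong_hole0 (a point): centre of the mouth of the oblong recess, the block's own place: 43 mm along its x, 29 mm along its y, 12 mm deep, in the top of a fixed grey tray 70 x 70 x 22 mm. z points up out of the recess; the mouth is 28 mm above the bench. Three such trays stand in a row (80 mm apart, along the trays' y) on a thin board, in any order
- tray_large: fixed grey tray of the same outer size with an empty round recess of 54 mm, not the block's place; origin at the centre of its underside, top 22 mm above that
- tray_small: fixed grey tray of the same outer size with a round recess of 31 mm in which a steel disc stands; origin at the centre of its underside, top 22 mm above that
- disc: bystander: loose upright steel disc, 28 mm across and 24 mm tall, standing in tray_small's recess, its lower 12 mm inside; origin at the centre of its underside
- stand: fixed wooden stand 85 x 85 x 60 mm with an upright round hole of 22 mm through its centre, in which the gauge hangs by the underside of its head; origin at the centre of its underside
- gauge: the loose hand gauge, about 0.23 kg: black box-shaped head 34 mm along x, 30 mm along y, 62 mm along z, with a round dial on its -x side, over a steel stem of 16 mm diameter and 30 mm length and then the plunger. Origin at the centre of the head's underside, z up along the gauge; upright in its stand at the start, with its sides along the stand's. Tip, stem and head are in line
- gauge_grip (a point): centre of the gauge's head, half-way up it, 31 mm above the body's origin, same axes: a good place to grip, across the 30 mm
- gauge_tip (a point): rounded end (3 mm radius) of the gauge's plunger, 6 mm in diameter; with the plunger out it lies 46 mm below the body's origin, so 77 mm below gauge_grip, and 16 mm below the stem's end. Same axes as the gauge
- plunger (a joint): how far the plunger is pushed into the gauge, m: 0 fully out, 0.012 fully in. A spring pushes it out with 1 N at 0 and 0.5 N per mm more (4 N at 6 mm)
- rig: fixed tilting table: grey base plate 130 x 150 x 12 mm, origin at the centre of its underside, carrying an aluminium plate 120 x 124 mm hinged along its -x edge (hinge line along y, 26 mm above the bench) with the white sample on it. Two 6 mm upright cheeks stand 69 mm either side of the middle, up to 62 mm high
- spot (a point): centre of the ringed spot (black ring of 18 mm, 3 mm broad, with a dot in it) on the sample's face. x runs up the slope, y is level, z points squarely out of the sample's face. The face is 96 x 100 mm and reaches at least 35 mm from the spot on every side
- tilt (a joint): angle of the sample plate above level, rad, 0.2 to 0.45; a stiff hinge that stays as it is set. The side away from the robot is the high one
- bottle: bystander: loose clear bottle, 44 mm diameter, 100 mm tall; origin at the centre of its underside
- driver: bystander: loose screwdriver lying on the bench; origin under its middle
- spool: bystander: loose copper wire spool, 60 mm diameter, 30 mm tall; origin at the centre of its underside
Things that resemble listed ones, but are neither listed nor needed, are in the scene too. What is shaped like the part that bears block_centre but green or yellow is not meant. Several things look just like the stand: the one meant starts farthest from the robot's base.

How it is judged:
On the way, in this order (a step that is already met when the one before it is completed fails the run):
1. the setting block stands fully home in the oblong recess, let go (horizontal distance between block_centre and tray_oblong_hole0 below 0.004 m and z of block_centre in the frame of tray_oblong_hole0 below 0.0135 m and angle between block_centre's own z axis and vertical below 0.06 rad and contact force between block and the fingers below 0.05 N), for 0.2 s.
2. the gauge is lifted clear out of its stand (z of gauge_tip in the frame of stand above 0.062 m and contact force between the fingers and gauge above 1 N), for 0.1 s.
At the end, for the whole second after the job is handed in: Block upright in the oblong recess (within 4 mm, bottom within 2.5 mm of its floor), let go; gauge still gripped, at rest, tip within 7 mm of the spot's centre, axis within 0.12 rad of square to the face, plunger 3 to 9 mm in, 1 to 9 N on the sample (horizontal distance between block_centre and tray_oblong_hole0 below 0.004 m and z of block_centre in the frame of tray_oblong_hole0 below 0.0135 m and angle between block_centre's own z axis and vertical below 0.06 rad and distance between gauge_tip and spot below 0.007 m and angle between the z axis of gauge_tip and the z axis of spot, either way round below 0.12 rad and value of joint plunger between 0.003 and 0.009 m and contact force between gauge and rig between 1 and 9 N and contact force between the fingers and gauge above 1 N and contact force between the fingers and block below 0.05 N and linear speed of gauge below 0.01 m/s); the arm keeps its last pose, push and grip.
It fails at once if the gauge is pressed hard on the sample (over 15 N) (contact force between gauge and rig above 15 N).
It fails at once if the sample's angle is changed (the spot moves over 6 mm) (distance of spot from where it was at the start of the episode above 0.006 m).
It fails at once if a bystander is moved over 30 mm (distance of any of disc, bottle, driver, spool from where it was at the start of the episode above 0.03 m).
It also fails if it takes over 64 s, if anything falls off the work surface, if the arm or the gripper's body presses on something with over 40 N, if the wrist force passes 120 N, or if a joint passes its speed limit or range.

## Robot

A 7-joint arm with a two-finger parallel gripper is mounted at the origin on the work surface. World frame = base frame: x ahead of the robot, y to its left, z up, the work surface at z = 0. Lengths are in m, angles in rad, forces in N, time in s.
With the tool pointing down it reaches from about 0.4 to 0.85 m from the base axis. Payload 10.4 kg.
Tool frame: the origin (TCP) lies on the mounting face of the last link; the fingertips stand 182 mm ahead of it and the grasp point (between the pads) lies 164 mm ahead of it; z points along the fingers, y is the line along which they close (so a half turn about z gives the same grasp; the last joint's range is limited). The gripper opens to 87 mm and grips with 3 to 60 N. Pads are 19 mm wide; open, the fingers measure 117 mm over their backs; the gripper's body (75 mm by 190 mm) begins 51 mm behind the grasp point.
Start: joints at [-1.326, 0.332, -0.065, 1.46, 0.022, 1.35, -0.088], TCP at [0.165, 0.603, 0.405] pointing down, gripper open.
Joint ranges: [-2.6, 2.6], [-0.5, 2.12], [-1.47, 1.34], [0.16, 2.42], [-1.27, 4.41], [0.06, 2.06], [-2.6, 2.6]. Speed limits (rad/s): [2.22, 2.22, 2.79, 2.79, 3.14, 3.14, 3.14].

## Interface

Orientations are given as a unit quaternion [w, x, y, z].
In Python, from workcell import r gives the robot as it stands. The module is installed in compiled form; this text tells all that it offers.
- The arm moves only by the tool apply_moves, never from a script. Its argument "plan" is one flat list of numbers, 7 for each row, row after row: the shift along the tool's x, y, z scaled (see below), then the turn, a rotation vector about the tool's x, y, z scaled (see below), then the closure, from 0 (fully open) to 1 (shut). A call has 1 to 20 rows; each row is the pose to reach, as a shift and turn from the pose commanded when the call began, along the tool's axes at that moment; what a row does not reach only later rows make up. The controller multiplies each number of a shift by 0.75 m and each number of a turn by pi/2 rad. A row lasts 1/12 s, in which the tool goes at most 41.7 mm and 7.16 degrees, less where a joint would pass 70% of its speed; a pose out of reach is approached as far as the arm can. A call with a number of a shift or a turn outside -1 to 1 is refused whole. A call with a gripper value outside its range is refused whole. The fingers move at their own pace and stop on an object; "grip_force" is the grip in N (left out, the last holds). Time passes only in rows, so rows that repeat a pose let the fingers close. It gives the time, the measured TCP pose, the force, the opening and the grip force at its end, in the units of the state.
- r.state(): the state, without advancing time (a new reading comes with each control period).
- r.grab_frame(name): name is "side" or "top" or "wrist"; returns a dict with "color" (420x560x3 uint8, red, green, blue), "camera_matrix" (3x3 intrinsics, pixels), "k1" (the pictures are not rectified: a ray, as slopes to the right and down, at radius r is drawn at 1 + k1 r^2 times it, then the intrinsics apply), "extrinsics" (4x4, takes a point from world to camera coordinates). Camera axes: x right, y down, z forward; pixel columns grow to the right and rows downward; lengths in m; the calibration is good to about 2 mm. A picture is of the moment at which its call begins. There is no depth.
- r.sign_off(): hands the job in; it is judged then, once.
Trained networks look in a picture, given as the dict that the camera call returned (one of the last four; its "shot" number tells which), for a name from the list of things; names that differ only in an ending like _2 or _b are one class to them, and where a whole thing is asked for, a point or a joint stands for the part that bears it (a point fixed in the world has none). Each returns a list of dicts, best first, with "p" (0 to 1); they miss things now and then, are a little off and sometimes report something else, mostly with a low value. They report only what shows in the picture. A call takes as long as a camera call. They do not tell look-alikes from the thing itself.
- r.search_frame(picture, query): "box" ([left, top, right, bottom] in pixels, round what is visible of it).
- r.trace(picture, query): "pixels" (420x560 bool, what is visible of it) and "box" ([left, top, right, bottom] in pixels, round what is visible of it).
The state is a dict: "t": time; "joint_positions": joint angles; "qvel": joint speeds; "effort": joint torques, N m; "position": TCP position; "ee_rot": TCP orientation; "wrist_force": force on the tool from outside, world axes, zero at the start; "torque": the same for the moment, N m; "grip_width": finger opening in m; "grasp_force": force on a finger pad.
Only numpy, scipy, OpenCV 4.12 (cv2) and the standard library are available. Lean on these libraries where they do the work, as an engineer would, in place of code of your own. Each camera call takes 0.05 s, during which the arm holds its last target. There are 200 camera calls.

## Working session

There is one attempt and no reset: what is moved stays moved. The work goes in short steps, Python scripts to look and compute and a tool call to move; the robot and the scene stay as the last step left them, time stands still between calls to the robot, and variables do not carry over. Pictures are saved under pics/ and viewed, at most 10 in all, crops included, and the job is handed in when it is done.

Besides the shell and the picture viewer there is one more tool, called as name(argument=value, ...) on one line, values as JSON. apply_moves: Moves the arm, as the interface text tells. Its arguments: {"type":"object","properties":{"plan":{"type":"array","items":{"type":"number"}},"grip_force":{"type":"number"}},"required":["plan"]}

```bash
mkdir -p pics
cat > h.py <<'E'
import numpy as np, cv2
from workcell import r
from scipy.spatial.transform import Rotation as R
def grab(n,save=None):
    f=r.grab_frame(n)
    if save: cv2.imwrite('pics/'+save,f['color'][:,:,::-1])
    return f
def ray(f,uv):
    K=np.array(f['camera_matrix']);E=np.array(f['extrinsics']);k=f['k1']
    d=np.array([(uv[0]-K[0,2])/K[0,0],(uv[1]-K[1,2])/K[1,1]]);s=d.copy()
    for _ in range(30): s=d/(1+k*(s@s))
    Rm=E[:3,:3]; return -Rm.T@E[:3,3], Rm.T@np.array([s[0],s[1],1])
def atz(f,uv,z):
    c,d=ray(f,uv); return c+d*(z-c[2])/d[2]
def proj(f,P):
    K=np.array(f['camera_matrix']);E=np.array(f['extrinsics'])
    p=E[:3,:3]@np.array(P)+E[:3,3]; s=p[:2]/p[2]; s=s*(1+f['k1']*(s@s)); return np.array([K[0,0]*s[0]+K[0,2],K[1,1]*s[1]+K[1,2]])
def tri(obs):
    A=np.zeros((3,3));b=np.zeros(3)
    for f,uv in obs:
        c,d=ray(f,uv);d=d/np.linalg.norm(d);M=np.eye(3)-np.outer(d,d);A+=M;b+=M@c
    return np.linalg.solve(A,b)
def pose():
    s=r.state();q=np.array(s['ee_rot']);return np.array(s['position']),R.from_quat(q[[1,2,3,0]])
def move(pt,Rt):
    p,Rc=pose(); print('row',np.round(Rc.inv().apply(np.array(pt)-p)/.75,4),np.round((Rc.inv()*Rt).as_rotvec()/(np.pi/2),4))
E
python3 - <<'E'
from h import *
s=r.state();print({k:np.round(v,3) for k,v in s.items()})
for n in ['side','top','wrist']:
    f=grab(n,n+'0.png');print(n,np.round(f['camera_matrix'],1).tolist(),f['k1'],np.round(f['extrinsics'],3).tolist())
    for q in ['block_centre','tray_oblong_hole0','tray_large','tray_small','disc','stand','gauge','rig','spot','bottle','driver','spool']:
        print(q,[(np.round(d['box']).astype(int).tolist(),round(d['p'],2)) for d in r.search_frame(f,q)[:5]])
a=[cv2.imread('pics/%s0.png'%n) for n in ['side','top']]
E
```

```text
{'t': np.float64(0.0), 'joint_positions': array([-1.326,  0.333, -0.065,  1.461,  0.022,  1.35 , -0.088]), 'qvel': array([ 0.001, -0.001,  0.   , -0.001,  0.   , -0.001,  0.   ]), 'effort': array([-1.0000e-03, -6.2326e+01,  2.4000e-02, -3.8990e+01, -6.1000e-02,
        4.0000e-02,  0.0000e+00]), 'position': array([0.165, 0.603, 0.404]), 'ee_rot': array([-0.   ,  0.133,  0.991, -0.001]), 'wrist_force': array([-0.039, -0.702, -0.522]), 'torque': array([-0.001, -0.019,  0.024]), 'grasp_force': np.float64(0.0), 'grip_width': np.float64(0.087)}
side [[385.7, 0.0, 285.0], [0.0, 385.7, 203.6], [0.0, 0.0, 1.0]] 0.022412253559107635 [[-0.916, -0.4, 0.021, 0.503], [-0.225, 0.472, -0.852, 0.195], [0.332, -0.785, -0.523, 0.689], [0.0, 0.0, 0.0, 1.0]]
block_centre [([356, 237, 377, 266], 0.93), ([309, 230, 333, 258], 0.61), ([301, 254, 328, 284], 0.56), ([186, 287, 240, 336], 0.49), ([226, 266, 240, 281], 0.24)]
tray_oblong_hole0 [([355, 139, 379, 164], 0.72), ([184, 290, 242, 340], 0.63)]
tray_large [([158, 324, 222, 383], 0.77)]
tray_small [([205, 262, 256, 303], 0.84), ([186, 288, 241, 336], 0
[... 913 characters left out ...]
7)]
disc []
stand [([390, 281, 428, 311], 0.96), ([396, 230, 429, 263], 0.87), ([226, 193, 232, 204], 0.66)]
gauge []
rig [([294, 153, 357, 207], 0.68), ([407, 236, 428, 253], 0.46), ([212, 186, 241, 211], 0.38)]
spot [([301, 151, 354, 203], 0.63)]
bottle [([248, 127, 268, 146], 0.54)]
driver [([414, 138, 428, 204], 0.59)]
spool [([165, 272, 189, 292], 0.78)]
wrist [[310.2, 0.0, 275.6], [0.0, 310.2, 208.1], [0.0, 0.0, 1.0]] -0.01751795968727293 [[0.264, 0.965, -0.0, -0.624], [0.928, -0.254, 0.272, -0.032], [0.263, -0.072, -0.962, 0.391], [0.0, 0.0, 0.0, 1.0]]
block_centre []
tray_oblong_hole0 []
tray_large []
tray_small []
disc []
stand []
gauge []
rig []
spot []
bottle []
driver []
spool []
```

View pics/top0.png

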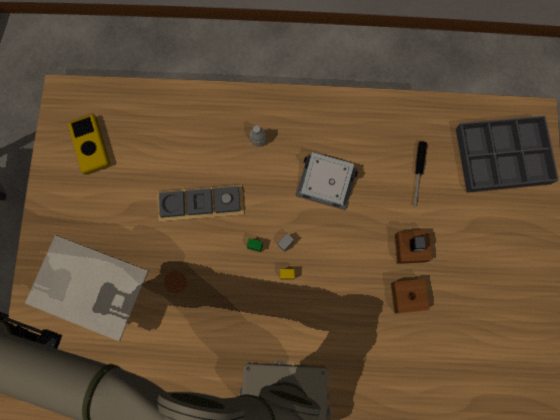

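View pics/side0.png

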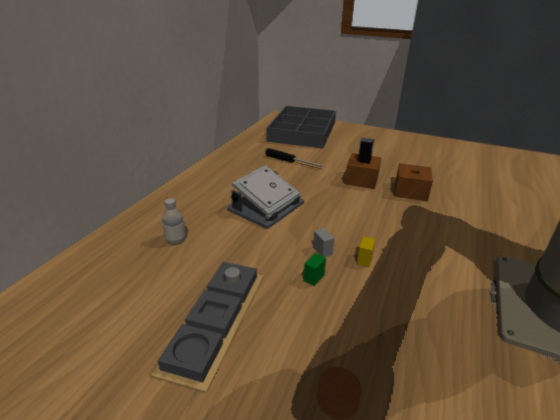

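Top view: grey block at (286,241), with green and yellow decoys beside it. The oblong recess is in the middle tray (199,202). The gauge sits in the stand at (414,246), the rig at (328,180) with its spot near (332,182). The side view agrees: block (324,243), oblong tray (214,311), gauge (366,150).

Run:
```python
from h import *
s=grab('side');t=grab('top')
for n,a,b in [('block',(321,244),(285.5,241.5)),('oblong',(215,309),(199,201)),('gaugehead',(366.5,149.5),(419,243)),('spot',(273,184.5),(332,182)),('bottle',(175,220),(258,135)),('disc top',(233,271),(227,198))]:
    print(n,np.round(tri([(s,a),(t,b)]),3), np.round(atz(t,b,0.03),3))
p,Rc=pose();print(Rc.as_matrix().round(3)); f=r.grab_frame('wrist');E=np.array(f['extrinsics']);c=-E[:3,:3].T@E[:3,3];print('cam in tool',Rc.inv().apply(c-p),(Rc.inv().as_matrix()@E[:3,:3].T).round(3))
```

```text
block [0.458 0.019 0.018] [0.456 0.019 0.03 ]
oblong [0.56  0.273 0.025] [0.561 0.273 0.03 ]
gaugehead [ 0.459 -0.345  0.092] [ 0.471 -0.359  0.03 ]
spot [ 0.628 -0.104  0.06 ] [ 0.636 -0.106  0.03 ]
bottle [0.759 0.114 0.05 ] [0.768 0.116 0.03 ]
disc top [0.571 0.191 0.039] [0.573 0.193 0.03 ]
[[-0.964  0.265  0.   ]
 [ 0.265  0.964  0.   ]
 [ 0.     0.    -1.   ]]
cam in tool [ 0.07596531 -0.00050158  0.02035063] [[ 0.001 -0.962 -0.273]
 [ 1.     0.001 -0.   ]
 [ 0.    -0.273  0.962]]
```

Run:
```python
from h import *
p,Rc=pose(); move([.44,.37,.36],Rc); move([.46,.019,.33],Rc)
```

```text
row [-0.4352 -0.2024  0.0597] [0. 0. 0.]
row [-0.5848 -0.6466  0.0996] [0. 0. 0.]
```

apply_moves(plan=[-0.435, -0.202, 0.06, 0, 0, 0, 0, -0.435, -0.202, 0.06, 0, 0, 0, 0, -0.435, -0.202, 0.06, 0, 0, 0, 0, -0.435, -0.202, 0.06, 0, 0, 0, 0, -0.435, -0.202, 0.06, 0, 0, 0, 0, -0.435, -0.202, 0.06, 0, 0, 0, 0, -0.435, -0.202, 0.06, 0, 0, 0, 0, -0.435, -0.202, 0.06, 0, 0, 0, 0, -0.585, -0.647, 0.1, 0, 0, 0, 0, -0.585, -0.647, 0.1, 0, 0, 0, 0, -0.585, -0.647, 0.1, 0, 0, 0, 0, -0.585, -0.647, 0.1, 0, 0, 0, 0, -0.585, -0.647, 0.1, 0, 0, 0, 0, -0.585, -0.647, 0.1, 0, 0, 0, 0, -0.585, -0.647, 0.1, 0, 0, 0, 0, -0.585, -0.647, 0.1, 0, 0, 0, 0, -0.585, -0.647, 0.1, 0, 0, 0, 0, -0.585, -0.647, 0.1, 0, 0, 0, 0, -0.585, -0.647, 0.1, 0, 0, 0, 0, -0.585, -0.647, 0.1, 0, 0, 0, 0])

```text
t: 3.77
position: [0.4601, 0.0191, 0.3298]
ee_rot: [0.0, 0.134, 0.991, 0.0]
wrist_force: [0.2, -0.6, 0.1]
grip_width: 0.0868
grasp_force: 0.0
```

Run:
```python
from h import *
s=r.state();print(s['t'],np.round(s['position'],3),np.round(s['joint_positions'],2))
f=grab('wrist','w1.png')
print(proj(f,[.458,.019,.046]))
for d in r.trace(f,'block_centre'):
    m=d['pixels'].astype(np.uint8);print(np.round(d['box']),d['p'],m.sum())
```

```text
3.7667 [0.46  0.019 0.33 ] [-0.55  0.01  0.41  1.99 -0.01  1.13  1.17]
[275.32893619 207.28861152]
[250. 170. 292. 226.] 0.86 1544
[337. 144. 391. 179.] 0.83 1890
[207.  79. 260. 127.] 0.65 1765
```

View pics/w1.png

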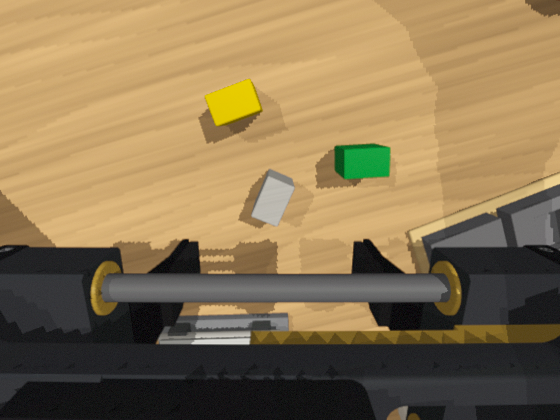

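Wrist view: grey block at about (272,200), bright top face plus a darker far side; green decoy at (362,161), yellow at (233,102).

Run:
```python
from h import *
f=grab('wrist')
d=r.trace(f,'block_centre')[0];m=d['pixels'];g=f['color'].mean(2)
print(np.round(np.percentile(g[m],[5,20,35,50,65,80,95])))
th,_=cv2.threshold(g[m].astype(np.uint8)[None],0,255,cv2.THRESH_OTSU);print(th)
t=(m&(g>th)).astype(np.uint8);t=cv2.morphologyEx(t,cv2.MORPH_OPEN,np.ones((3,3)))
c=max(cv2.findContours(t,0,2)[0],key=cv2.contourArea)
P=np.array([atz(f,q[0]+0.0,.046)[:2] for q in c])*1000
rc=cv2.minAreaRect(P.astype(np.float32));print(rc);b=cv2.boxPoints(rc);e=[b[1]-b[0],b[2]-b[1]];L=max(e,key=np.linalg.norm);print('long axis deg',np.degrees(np.arctan2(L[1],L[0])))
im=f['color'][:,:,::-1].copy()
for q in b: print(proj(f,[q[0]/1e3,q[1]/1e3,.046]))
# whole-block fit check: projected base corners
print([proj(f,[q[0]/1e3,q[1]/1e3,0]).round() for q in b])
```

```text
[118. 155. 181. 182. 183. 184. 186.]
151.0
((452.5976867675781, 17.860918045043945), (25.643707275390625, 40.35459899902344), 51.7150993347168)
long axis deg -38.284924
[266.9002718  175.59024461]
[249.43256819 216.90193619]
[275.92956204 227.58372686]
[294.21591743 187.09249705]
[array([268., 168.]), array([253., 204.]), array([276., 213.]), array([292., 178.])]
```

```bash
cat >> h.py <<'E'
def down(deg):
    a=np.radians(deg);y=np.array([np.cos(a),np.sin(a),0]);z=np.array([0,0,-1.]);return R.from_matrix(np.c_[np.cross(y,z),y,z])
E
python3 - <<'E'
from h import *
f=grab('wrist');print(atz(f,(362,161),.046))
D=down(51.7);move([.4526,.0179,.26],D);move([.4526,.0179,.199],D);move([.4526,.0179,.30],D)
E
```

```text
[0.43781283 0.10132468 0.046     ]
row [ 0.009 -0.005  0.093] [ 1.000e-04 -0.000e+00  2.563e-01]
row [ 0.009  -0.005   0.1743] [ 1.000e-04 -0.000e+00  2.563e-01]
row [ 0.009  -0.005   0.0397] [ 1.000e-04 -0.000e+00  2.563e-01]
```

apply_moves(plan=[0.009, -0.005, 0.093, 0, 0, 0.256, 0.2, 0.009, -0.005, 0.093, 0, 0, 0.256, 0.2, 0.009, -0.005, 0.093, 0, 0, 0.256, 0.2, 0.009, -0.005, 0.093, 0, 0, 0.256, 0.2, 0.009, -0.005, 0.093, 0, 0, 0.256, 0.2, 0.009, -0.005, 0.14, 0, 0, 0.256, 0.2, 0.009, -0.005, 0.174, 0, 0, 0.256, 0.2, 0.009, -0.005, 0.174, 0, 0, 0.256, 0.2, 0.009, -0.005, 0.174, 0, 0, 0.256, 0.2, 0.009, -0.005, 0.174, 0, 0, 0.256, 1, 0.009, -0.005, 0.174, 0, 0, 0.256, 1, 0.009, -0.005, 0.174, 0, 0, 0.256, 1, 0.009, -0.005, 0.174, 0, 0, 0.256, 1, 0.009, -0.005, 0.174, 0, 0, 0.256, 1, 0.009, -0.005, 0.174, 0, 0, 0.256, 1, 0.009, -0.005, 0.174, 0, 0, 0.256, 1], grip_force=25)

```text
t: 5.35
position: [0.4526, 0.0169, 0.1994]
ee_rot: [0.0, 0.329, 0.944, 0.0]
wrist_force: [-0.3, -0.0, -0.0]
grip_width: 0.0308
grasp_force: 0.0
```

Run:
```python
from h import *
s=r.state();print(s['t'],s['grip_width'],s['grasp_force'],s['position'])
D=down(98.5);p,_=pose();move([.4526,.0179,.33],D);move([.55,.26,.36],D)
```

```text
5.35 0.03083310834579854 0.0 [0.45260506 0.01686077 0.19939334]
row [ 0.0009  0.0011 -0.1741] [ 2.000e-04  1.000e-04 -5.209e-01]
row [ 0.0995  0.3348 -0.214 ] [ 2.000e-04  1.000e-04 -5.209e-01]
```

apply_moves(plan=[0, 0.001, 0, 0, 0, 0, 1, 0, 0.001, 0, 0, 0, 0, 1, 0, 0.001, 0, 0, 0, 0, 1, 0, 0.001, 0, 0, 0, 0, 1, 0, 0.001, -0.1, 0, 0, 0, 1, 0, 0.001, -0.1, 0, 0, 0, 1])

```text
t: 5.85
position: [0.4522, 0.0172, 0.274]
ee_rot: [-0.002, 0.329, 0.944, -0.002]
wrist_force: [1.9, 0.3, -1.5]
grip_width: 0.0258
grasp_force: 25.0
```

Run:
```python
from h import *
s=r.state();print(s['t'],s['grip_width'],s['grasp_force'],s['position'])
D=down(98.5);p,_=pose();move([.60,.26,.38],D)
```

```text
5.85 0.02578358921998659 24.99530157772824 [0.45218579 0.01715135 0.2740234 ]
row [ 0.047   0.3755 -0.1429] [-0.0021 -0.0024 -0.5213]
```

apply_moves(plan=[0.047, 0.375, -0.143, 0, 0, -0.52, 1, 0.047, 0.375, -0.143, 0, 0, -0.52, 1, 0.047, 0.375, -0.143, 0, 0, -0.52, 1, 0.047, 0.375, -0.143, 0, 0, -0.52, 1, 0.047, 0.375, -0.143, 0, 0, -0.52, 1, 0.047, 0.375, -0.143, 0, 0, -0.52, 1, 0.047, 0.375, -0.143, 0, 0, -0.52, 1, 0.047, 0.375, -0.143, 0, 0, -0.52, 1, 0.047, 0.375, -0.143, 0, 0, -0.52, 1, 0.047, 0.375, -0.143, 0, 0, -0.52, 1, 0.047, 0.375, -0.143, 0, 0, -0.52, 1])

```text
t: 6.77
position: [0.5999, 0.2587, 0.3803]
ee_rot: [-0.001, -0.073, 0.997, -0.001]
wrist_force: [0.2, 0.2, -3.0]
grip_width: 0.0259
grasp_force: 25.0
```

Run:
```python
from h import *
s=r.state();print(s['t'],s['grip_width'],np.round(s['position'],4),np.round(s['joint_positions'],2))
f=grab('wrist','w2.png')
for q in ['block_centre','tray_oblong_hole0','tray_large','tray_small']:
  for d in r.search_frame(f,q)[:3]: print(q,np.round(d['box']),round(d['p'],2))
```

```text
6.7667 0.025866513615345445 [0.5999 0.2587 0.3803] [-0.67  0.41  0.26  1.43 -0.11  1.32  1.31]
block_centre [248. 218. 301. 318.] 0.96
block_centre [108.   1. 170.  36.] 0.81
tray_oblong_hole0 [258. 122. 330. 191.] 0.7
tray_oblong_hole0 [  3. 149.  23. 203.] 0.3
tray_large [332. 125. 406. 194.] 0.71
tray_small [187. 121. 257. 190.] 0.62
```

View pics/w2.png

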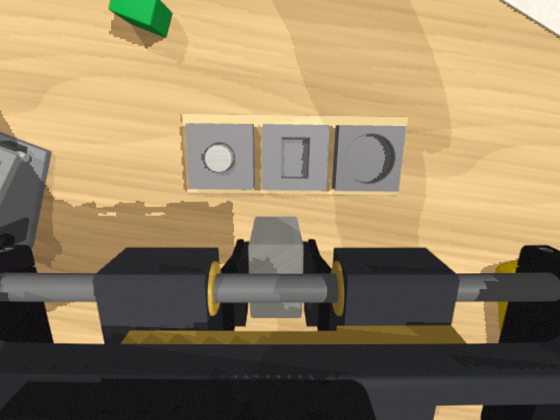

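Wrist view: the middle tray's recess (≈(294,158)) is oblong with its long side up the image, perpendicular to the row; the disc is in the left tray (219,158), and the held block hangs at (275,265), roughly aligned.

```bash
cat > tray.py <<'E'
from h import *
f=grab('wrist')
im=f['color'];print('n',proj(f,[.56,.273,.028]))
# rectify tray area onto plane z=.028 at 0.25 mm/px, axes = world x,y about guess
import sys
gx,gy=float(sys.argv[1]),float(sys.argv[2]);N=480;s=.00025
X,Y=np.meshgrid(gx+(np.arange(N)-N/2)*s,gy+(np.arange(N)-N/2)*s,indexing='ij')
P=np.stack([X,Y,np.full_like(X,.028)],-1)
K=np.array(f['camera_matrix']);E=np.array(f['extrinsics'])
c=P@E[:3,:3].T+E[:3,3];u=c[...,:2]/c[...,2:];u=u*(1+f['k1']*(u**2).sum(-1,keepdims=True))
mx=(K[0,0]*u[...,0]+K[0,2]).astype(np.float32);my=(K[1,1]*u[...,1]+K[1,2]).astype(np.float32)
w=cv2.remap(im[:,:,::-1].copy(),mx,my,cv2.INTER_LINEAR)
cv2.imwrite('pics/'+sys.argv[3],w)
E
python3 tray.py .56 .273 r1.png
```

```text
n [293.93597066 157.94422329]
```

View pics/r1.png

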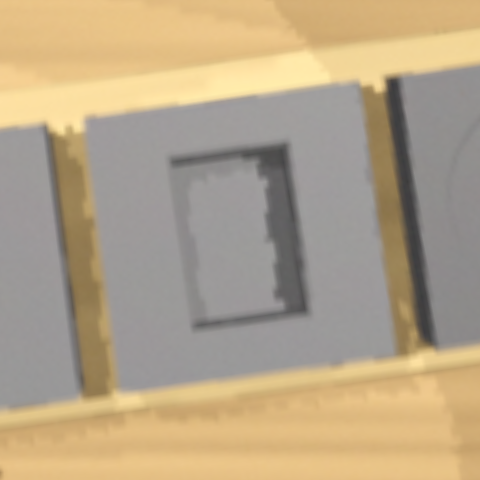

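Rectified view (0.25 mm/px): mouth corners (169,160),(289,143),(309,312),(192,328). That puts the mouth centre at about (0.5589, 0.2729), x axis at 7.4°.

Run:
```python
from h import *
f=grab('wrist');p,Rc=pose()
d=r.trace(f,'block_centre')[0];m=d['pixels']
for row in range(214,232,2):
    c=np.where(m[row])[0];print(row,(c.min(),c.max()) if len(c) else None, end=' ')
g=f['color'].mean(2);print(g[210:245:1,276].round())
h=p[2]-.1994
for uv in [(255,217.5),(298,217.5),(276,217.5)]:
    P=atz(f,uv,h);print(np.round(Rc.inv().apply(P-p)*1000,1))
D=down(97.4);move([.5589,.2729,.26],D);move([.5589,.2729,.238],D)
```

```text
214 None 216 None 218 (np.int64(256), np.int64(296)) 220 (np.int64(255), np.int64(297)) 222 (np.int64(254), np.int64(297)) 224 (np.int64(253), np.int64(298)) 226 (np.int64(253), np.int64(298)) 228 (np.int64(252), np.int64(299)) 230 (np.int64(252), np.int64(299)) [183. 180. 179. 178. 181. 178. 161. 129. 116. 116. 117. 118. 118. 117.
 115. 116. 117. 118. 118. 117. 118. 117. 118. 118. 118. 119. 118. 118.
 120. 118. 120. 119. 120. 121. 131.]
[ 19.5 -12.6 199.4]
[ 19.5  13.5 199.4]
[ 19.5   0.2 199.4]
row [0.0516 0.0256 0.1621] [0.0001 0.0001 0.0111]
row [0.0516 0.0256 0.1915] [0.0001 0.0001 0.0111]
```

apply_moves(plan=[0.0516, 0.0256, 0.162, 0, 0, 0.011, 1, 0.0516, 0.0256, 0.162, 0, 0, 0.011, 1, 0.0516, 0.0256, 0.162, 0, 0, 0.011, 1, 0.0516, 0.0256, 0.162, 0, 0, 0.011, 1, 0.0516, 0.0256, 0.19, 0, 0, 0.011, 1, 0.0516, 0.0256, 0.19, 0, 0, 0.011, 1, 0.0516, 0.0256, 0.196, 0, 0, 0.011, 1, 0.0516, 0.0256, 0.201, 0, 0, 0.011, 1, 0.0516, 0.0256, 0.206, 0, 0, 0.011, 1, 0.0516, 0.0256, 0.206, 0, 0, 0.011, 1])

```text
t: 8.0
position: [0.5593, 0.2731, 0.2273]
ee_rot: [0.0, -0.065, 0.998, 0.0]
wrist_force: [-0.0, -0.6, -2.3]
grip_width: 0.0258
grasp_force: 25.0
```

Run:
```python
from h import *
s=r.state();print(s['t'],s['grip_width'],np.round(s['position'],4),np.round(s['wrist_force'],2),np.round(s['torque'],3))
```

```text
8.0 0.025817102946427653 [0.5593 0.2731 0.2273] [-0.04 -0.6  -2.3 ] [-0.029  0.04   0.016]
```

apply_moves(plan=[0, 0, 0.004, 0, 0, 0, 1, 0, 0, 0.008, 0, 0, 0, 1, 0, 0, 0.008, 0, 0, 0, 1])

```text
t: 8.25
position: [0.5588, 0.2731, 0.2205]
ee_rot: [-0.0, -0.065, 0.998, -0.0]
wrist_force: [0.7, -0.8, -3.4]
grip_width: 0.0252
grasp_force: 25.0
```

In the recess by ~7 mm with no resistance; go on down.

apply_moves(plan=[0, 0, 0.004, 0, 0, 0, 1, 0, 0, 0.0065, 0, 0, 0, 1, 0, 0, 0.0075, 0, 0, 0, 1, 0, 0, 0.0075, 0, 0, 0, 1])

```text
t: 8.58
position: [0.5589, 0.2731, 0.2154]
ee_rot: [-0.0, -0.065, 0.998, 0.0]
wrist_force: [-0.3, -0.4, 0.6]
grip_width: 0.0261
grasp_force: 25.0
```

apply_moves(plan=[0, 0, 0.0006, 0, 0, 0, 0.4, 0, 0, 0.0006, 0, 0, 0, 0.4, 0, 0, 0.0006, 0, 0, 0, 0.4, 0, 0, 0.0006, 0, 0, 0, 0.4, 0, 0, -0.05, 0, 0, 0, 0.4, 0, 0, -0.1, 0, 0, 0, 0.4, 0, 0, -0.2, 0, 0, 0, 0.2, 0, 0, -0.25, 0, 0, 0, 0, 0, 0, -0.25, 0, 0, 0, 0, 0, 0, -0.25, 0, 0, 0, 0])

```text
t: 9.42
position: [0.56, 0.2732, 0.4107]
ee_rot: [0.005, -0.065, 0.998, 0.003]
wrist_force: [0.9, -0.3, -0.1]
grip_width: 0.0711
grasp_force: 0.0
```

Run:
```python
from h import *
s=r.state();print(s['t'],s['grip_width'],np.round(s['position'],4))
s=grab('side');t=grab('top')
out=[]
for n,f in (('side',s),('top',t)):
  for q in ['block_centre','gauge','stand']:
    print(n,q,[(np.round(d['box']).tolist(),round(d['p'],2)) for d in r.search_frame(f,q)[:3]])
# block home: project predicted corners in side
a=np.radians(7.4)
for z in (.028,.062):print('pred',proj(s,[.5589,.2729,z]).round(1),proj(t,[.5589,.2729,z]).round(1))
c=[cv2.resize(f['color'][y:y+140,x:x+140,::-1],(395,395),interpolation=cv2.INTER_CUBIC) for f,x,y in((s,150,240),(t,350,190))]
cv2.imwrite('pics/c1.png',np.hstack(c))
```

```text
9.4167 0.0711395412259966 [0.56   0.2732 0.4107]
side block_centre [([300.0, 252.0, 327.0, 283.0], 0.81), ([358.0, 236.0, 375.0, 267.0], 0.62), ([163.0, 198.0, 184.0, 243.0], 0.57)]
side gauge [([158.0, 325.0, 221.0, 384.0], 0.58), ([356.0, 137.0, 376.0, 160.0], 0.56), ([346.0, 154.0, 380.0, 192.0], 0.51)]
side stand [([393.0, 166.0, 432.0, 200.0], 0.91), ([265.0, 149.0, 321.0, 164.0], 0.17)]
top block_centre [([246.0, 240.0, 266.0, 255.0], 0.61), ([280.0, 270.0, 297.0, 278.0], 0.44)]
top gauge [([407.0, 237.0, 423.0, 252.0], 0.65)]
top stand [([394.0, 231.0, 430.0, 263.0], 0.65), ([391.0, 280.0, 430.0, 314.0], 0.6)]
pred [214.5 307.9] [199.  201.7]
pred [213.  292.9] [196.9 199.1]
```

View pics/c1.png

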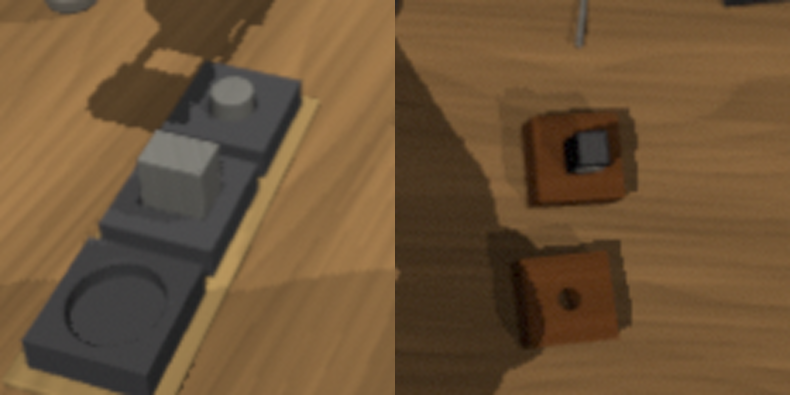

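Block stands upright, deep in the middle tray. The gauge head is at about (592,150) of the crop, with the second stand below it empty. Next, above the gauge.

Run:
```python
from h import *
move([.495,-.345,.42],down(95))
```

```text
row [ 0.1909 -0.8062 -0.0235] [-0.0006 -0.0011  0.027 ]
```

apply_moves(plan=[0.19, -0.806, -0.023, 0, 0, 0.027, 0, 0.19, -0.806, -0.023, 0, 0, 0.027, 0, 0.19, -0.806, -0.023, 0, 0, 0.027, 0, 0.19, -0.806, -0.023, 0, 0, 0.027, 0, 0.19, -0.806, -0.023, 0, 0, 0.027, 0, 0.19, -0.806, -0.023, 0, 0, 0.027, 0, 0.19, -0.806, -0.023, 0, 0, 0.027, 0, 0.19, -0.806, -0.023, 0, 0, 0.027, 0, 0.19, -0.806, -0.023, 0, 0, 0.027, 0, 0.19, -0.806, -0.023, 0, 0, 0.027, 0, 0.19, -0.806, -0.023, 0, 0, 0.027, 0, 0.19, -0.806, -0.023, 0, 0, 0.027, 0, 0.19, -0.806, -0.023, 0, 0, 0.027, 0, 0.19, -0.806, -0.023, 0, 0, 0.027, 0, 0.19, -0.806, -0.023, 0, 0, 0.027, 0, 0.19, -0.806, -0.023, 0, 0, 0.027, 0, 0.19, -0.806, -0.023, 0, 0, 0.027, 0, 0.19, -0.806, -0.023, 0, 0, 0.027, 0, 0.19, -0.806, -0.023, 0, 0, 0.027, 0])

```text
t: 11.4
position: [0.4965, -0.3434, 0.4196]
ee_rot: [-0.0, -0.045, 0.999, 0.001]
wrist_force: [0.1, 0.3, -0.4]
grip_width: 0.0867
grasp_force: 0.0
```

Run:
```python
from h import *
s=r.state();print(s['t'],s['grip_width'],np.round(s['position'],4),np.round(s['joint_positions'],2))
f=grab('wrist','w3.png')
for q in ['gauge','stand']:
    for d in r.trace(f,q)[:2]: print(q,np.round(d['box']),round(d['p'],2),d['pixels'].sum())
print(proj(f,[.459,-.345,.122]))
x,y=proj(f,[.459,-.345,.1]).astype(int);y0=max(0,y-100);x0=max(0,x-130)
cv2.imwrite('pics/w3c.png',cv2.resize(f['color'][y0:y0+195,x0:x0+260,::-1],None,fx=3,fy=3,interpolation=cv2.INTER_CUBIC));print(x0,y0)
```

```text
11.4 0.0867301977631519 [ 0.4965 -0.3434  0.4196] [ 0.    0.31  0.67  1.53 -0.2   1.37  2.34]
gauge [267. 140. 297. 184.] 0.69 1337
stand [259.   0. 349.  74.] 0.82 5940
stand [238. 117. 323. 193.] 0.56 4767
[277.23886155 165.19568193]
147 62
```

View pics/w3c.png

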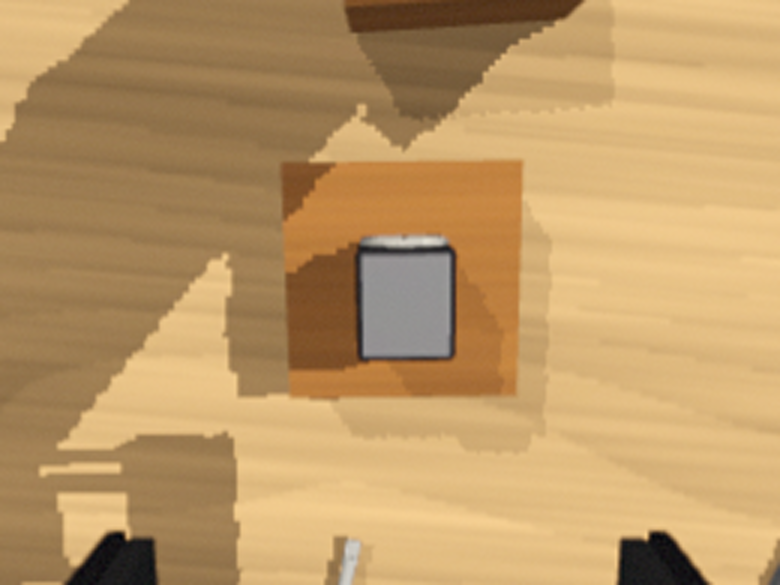

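Wrist crop: the stand is square to the image, with the gauge head's top at corners (359,249)–(455,358), and the dial faces the robot (top of the image). So gripping along tool y at 95° takes the 30 mm sides.

Run:
```python
from h import *
f=grab('wrist')
C=[(359,249),(455,249),(455,358),(361,358)]
P=np.array([atz(f,(u/3+147,v/3+62),.122) for u,v in C]);print(P.round(4),np.linalg.norm(P[1]-P[0]),np.linalg.norm(P[2]-P[1]))
S=np.array([atz(f,(u/3+147,v/3+62),.06) for u,v in [(282,163),(522,160),(517,395),(290,396)]]);print(S.mean(0),P.mean(0),np.linalg.norm(np.diff(S,axis=0),axis=1))
D=down(95)
for c in (P.mean(0),):
    move([c[0],c[1],.31],D);move([c[0],c[1],.255],D)
```

```text
[[ 0.4422 -0.3561  0.122 ]
 [ 0.4397 -0.3281  0.122 ]
 [ 0.472  -0.3245  0.122 ]
 [ 0.4745 -0.3529  0.122 ]] 0.02817439125029414 0.0324785518961464
[ 0.45747722 -0.34068133  0.06      ] [ 0.45711774 -0.34040857  0.122     ] [0.08412622 0.08451532 0.08504552]
row [0.0516 0.009  0.1468] [0.0003 0.0002 0.0011]
row [0.0516 0.0089 0.2202] [0.0003 0.0002 0.0011]
```

apply_moves(plan=[0.0516, 0.009, 0.147, 0, 0, 0, 0, 0.0516, 0.009, 0.147, 0, 0, 0, 0, 0.0516, 0.009, 0.147, 0, 0, 0, 0, 0.0516, 0.009, 0.147, 0, 0, 0, 0, 0.0516, 0.009, 0.19, 0, 0, 0, 0, 0.0516, 0.009, 0.22, 0, 0, 0, 0, 0.0516, 0.009, 0.22, 0, 0, 0, 0, 0.0516, 0.009, 0.22, 0, 0, 0, 1, 0.0516, 0.009, 0.22, 0, 0, 0, 1, 0.0516, 0.009, 0.22, 0, 0, 0, 1, 0.0516, 0.009, 0.22, 0, 0, 0, 1, 0.0516, 0.009, 0.22, 0, 0, 0, 1, 0.0516, 0.009, 0.22, 0, 0, 0, 1, 0.0516, 0.009, 0.22, 0, 0, 0, 1, 0.0516, 0.009, 0.22, 0, 0, 0, 1, 0.0516, 0.009, 0.22, 0, 0, 0, 1, 0.0516, 0.009, 0.22, 0, 0, 0, 1, 0.0516, 0.009, 0.22, 0, 0, 0, 1, 0.0516, 0.009, 0.22, 0, 0, 0, 1], grip_force=30)

```text
t: 13.18
position: [0.4566, -0.3413, 0.255]
ee_rot: [-0.0, -0.044, 0.999, 0.0]
wrist_force: [0.3, -0.3, 0.5]
grip_width: 0.0299
grasp_force: 29.9
```

Run:
```python
from h import *
move([.4566,-.3413,.42],down(95));move([.69,-.115,.42],down(80))
```

```text
row [ 1.000e-04  1.000e-04 -2.199e-01] [ 0.0001 -0.0001 -0.0001]
row [-0.3362  0.2736 -0.2199] [ 1.000e-04 -1.000e-04  1.666e-01]
```

apply_moves(plan=[0, 0, -0.04, 0, 0, 0, 1, 0, 0, -0.08, 0, 0, 0, 1, 0, 0, -0.13, 0, 0, 0, 1, 0, 0, -0.18, 0, 0, 0, 1, 0, 0, -0.22, 0, 0, 0, 1, -0.336, 0.274, -0.22, 0, 0, 0.167, 1, -0.336, 0.274, -0.22, 0, 0, 0.167, 1, -0.336, 0.274, -0.22, 0, 0, 0.167, 1, -0.336, 0.274, -0.22, 0, 0, 0.167, 1, -0.336, 0.274, -0.22, 0, 0, 0.167, 1, -0.336, 0.274, -0.22, 0, 0, 0.167, 1, -0.336, 0.274, -0.22, 0, 0, 0.167, 1, -0.336, 0.274, -0.22, 0, 0, 0.167, 1, -0.336, 0.274, -0.22, 0, 0, 0.167, 1, -0.336, 0.274, -0.22, 0, 0, 0.167, 1, -0.336, 0.274, -0.22, 0, 0, 0.167, 1, -0.336, 0.274, -0.22, 0, 0, 0.167, 1])

```text
t: 14.6
position: [0.6891, -0.1162, 0.42]
ee_rot: [-0.0, 0.088, 0.996, -0.0]
wrist_force: [-0.5, -0.4, -1.8]
grip_width: 0.0294
grasp_force: 29.9
```

Run:
```python
from h import *
s=r.state();print(s['t'],s['grip_width'],np.round(s['position'],4),np.round(s['joint_positions'],2))
f=grab('wrist')
for q in ['rig','spot','gauge']:
    for d in r.search_frame(f,q)[:2]: print(q,np.round(d['box']),round(d['p'],2))
print(proj(f,[.628,-.104,.06]))
t=grab('top');s=grab('side')
cv2.imwrite('pics/w4.png',f['color'][:,:,::-1])
cv2.imwrite('pics/ts.png',np.hstack([cv2.resize(a['color'][y:y+90,x:x+90,::-1],(396,396),interpolation=cv2.INTER_CUBIC) for a,x,y in((t,285,135),(s,222,145))]))
```

```text
14.6 0.02942050898887073 [ 0.6891 -0.1162  0.42  ] [-0.27  0.54  0.58  1.24 -0.28  1.45  1.67]
rig [218.  82. 359. 200.] 0.96
rig [230.  86. 353. 199.] 0.57
spot [232.  87. 351. 198.] 0.86
gauge [243. 224. 313. 331.] 0.8
[277.41696827 133.79598774]
```

View pics/w4.png

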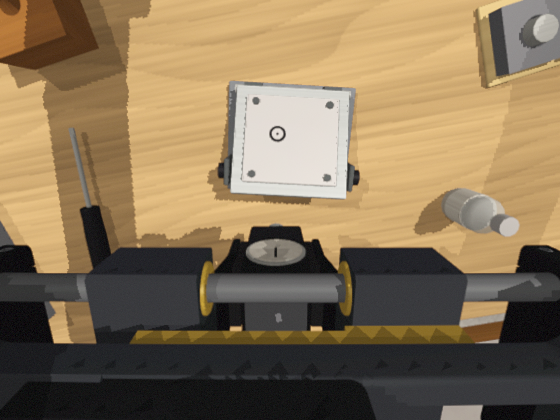

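Wrist view: ringed spot at (277,134), four screws on the sample near (256,100),(330,105),(251,174),(327,177), with the held gauge's dial at (275,252). The five marks triangulated from a second wrist place will give the face plane.

```bash
cat > marks.py <<'E'
from h import *
import pickle,sys
def marks(f,guess,rad=14):
    g=cv2.cvtColor(f['color'],cv2.COLOR_RGB2GRAY).astype(float);o=[]
    for u,v in guess:
        u0,v0=int(round(u)),int(round(v));w=g[v0-rad:v0+rad+1,u0-rad:u0+rad+1]
        bg=np.percentile(w,75);d=np.clip(bg-20-w,0,None)
        n,l,st,c=cv2.connectedComponentsWithStats((d>0).astype(np.uint8),connectivity=8)
        # drop comps touching the border, keep all others (ring+dot)
        k=[i for i in range(1,n) if st[i,0]>0 and st[i,1]>0 and st[i,0]+st[i,2]<2*rad+1 and st[i,1]+st[i,3]<2*rad+1 and st[i,4]>=4]
        if not k: o.append(None);continue
        i=max(k,key=lambda i:st[i,4]); M=(l==i)
        if st[i,4]>0: 
            yy,xx=np.nonzero(M);W=d[M];o.append((u0-rad+(xx*W).sum()/W.sum(),v0-rad+(yy*W).sum()/W.sum(),int(st[i,4])))
    return o
E
python3 - <<'E'
from marks import *
f=grab('wrist')
m=marks(f,[(277.5,134),(256,100),(330,105),(251,174),(327,177)],10);print(m)
pickle.dump((f,m),open('v1.pkl','wb'))
move([.69,-.24,.38],down(80))
E
```

```text
[(np.float64(275.81990521327015), np.float64(132.75355450236967), 9), (np.float64(254.36831780284453), np.float64(99.92324668955371), 58), (np.float64(327.9572907679034), np.float64(104.38503019844694), 63), (np.float64(249.7046511627907), np.float64(172.9720930232558), 66), (np.float64(325.20336424412335), np.float64(177.05930558550787), 68)]
row [-0.0297 -0.164   0.0537] [ 0.0002  0.0001 -0.0006]
```

apply_moves(plan=[-0.03, -0.164, 0.053, 0, 0, 0, 1, -0.03, -0.164, 0.053, 0, 0, 0, 1, -0.03, -0.164, 0.053, 0, 0, 0, 1, -0.03, -0.164, 0.053, 0, 0, 0, 1, -0.03, -0.164, 0.053, 0, 0, 0, 1, -0.03, -0.164, 0.053, 0, 0, 0, 1])

```text
t: 15.45
position: [0.6903, -0.2405, 0.38]
ee_rot: [-0.0, 0.088, 0.996, 0.0]
wrist_force: [-0.5, 1.5, -2.0]
grip_width: 0.03
grasp_force: 29.9
```

```bash
cat > fit.py <<'E'
from marks import *
f1,m1=pickle.load(open('v1.pkl','rb'))
f2=grab('wrist','w5.png')
E1=np.array(f1['extrinsics'])
# guess: place on a tilted plane through spot guess, tilt .3, yaw 348deg
def plane_pts(n,P0):
    o=[]
    for u,v,_ in m1:
        c,d=ray(f1,(u,v));o.append(c+d*((P0-c)@n)/(d@n))
    return o
a=np.radians(-12);t=.3;n0=np.array([-np.sin(t)*np.cos(a),-np.sin(t)*np.sin(a),np.cos(t)])
P=plane_pts(n0,np.array([.628,-.104,.06]))
g=[proj(f2,p) for p in P];print(np.round(g))
m2=marks(f2,g,10);print(m2)
pickle.dump((f2,m2),open('v2.pkl','wb'))
X=np.array([tri([(f1,a[:2]),(f2,b[:2])]) for a,b in zip(m1,m2)]);print(X.round(4))
print('reproj',[ (proj(f1,x)-a[:2]).round(1).tolist() for x,a in zip(X,m1)])
c=X.mean(0);_,sv,V=np.linalg.svd(X-c);n=V[2]*np.sign(V[2,2]);print('n',n.round(4),'resid mm',((X-c)@n*1000).round(2),'tilt',np.arccos(n[2]),'yaw',np.degrees(np.arctan2(-n[1],-n[0])))
E
python3 fit.py
```

```text
[[409. 110.]
 [384.  72.]
 [467.  78.]
 [380. 156.]
 [466. 161.]]
[(np.float64(409.2240802675585), np.float64(109.83444816053512), 12), (np.float64(383.1488288288288), np.float64(72.11747747747748), 75), (np.float64(466.5952308162641), np.float64(77.79868541730357), 85), (np.float64(381.3867193936398), np.float64(155.69484264293953), 84), (np.float64(467.38261997405965), np.float64(160.70038910505838), 93)]
[[ 0.6274 -0.1043  0.0606]
 [ 0.5899 -0.1211  0.0481]
 [ 0.6081 -0.0437  0.0483]
 [ 0.6624 -0.1383  0.0765]
 [ 0.6806 -0.0608  0.0766]]
reproj [[0.0, 0.0], [-0.0, -0.0], [-0.0, -0.0], [-0.0, -0.0], [-0.0, -0.0]]
n [-0.3463  0.0794  0.9348] resid mm [-0.01  0.01 -0.01 -0.01  0.01] tilt 0.3631691796903094 yaw -12.912090136841249
```

```bash
cat > tgt.py <<'E'
from h import *
S=np.array([.6274,-.1043,.0606]);n=np.array([-.3463,.0794,.9348]);n/=np.linalg.norm(n)
y=np.cross(n,[1,0,0]);y=np.array([n[1],-n[0],0]);y/=np.linalg.norm(y)
if y[1]<0:y=-y
RT=R.from_matrix(np.c_[np.cross(y,-n),y,-n])
def at(d): return S+n*(.241+d)
E
python3 - <<'E'
from tgt import *
for d in(.08,.02):print(at(d));move(at(d),RT)
E
```

```text
[ 0.5162421  -0.07881361  0.36065893]
row [0.2663 0.1701 0.0265] [ 0.0064 -0.231   0.0319]
[ 0.53701927 -0.08357742  0.30457315]
row [0.2379 0.1686 0.1012] [ 0.0064 -0.231   0.0319]
```

apply_moves(plan=[0.266, 0.17, 0.0265, 0.0064, -0.231, 0.032, 1, 0.266, 0.17, 0.0265, 0.0064, -0.231, 0.032, 1, 0.266, 0.17, 0.0265, 0.0064, -0.231, 0.032, 1, 0.266, 0.17, 0.0265, 0.0064, -0.231, 0.032, 1, 0.266, 0.17, 0.0265, 0.0064, -0.231, 0.032, 1, 0.266, 0.17, 0.0265, 0.0064, -0.231, 0.032, 1, 0.266, 0.17, 0.0265, 0.0064, -0.231, 0.032, 1, 0.266, 0.17, 0.0265, 0.0064, -0.231, 0.032, 1, 0.238, 0.1686, 0.101, 0.0064, -0.231, 0.032, 1, 0.238, 0.1686, 0.101, 0.0064, -0.231, 0.032, 1, 0.238, 0.1686, 0.101, 0.0064, -0.231, 0.032, 1, 0.238, 0.1686, 0.101, 0.0064, -0.231, 0.032, 1, 0.238, 0.1686, 0.101, 0.0064, -0.231, 0.032, 1])

```text
t: 16.58
position: [0.5373, -0.0842, 0.3059]
ee_rot: [0.18, 0.111, 0.977, -0.021]
wrist_force: [-0.4, 0.1, -2.3]
grip_width: 0.0295
grasp_force: 29.9
```

Run:
```python
from tgt import *
s=r.state();print(s['t'],s['grip_width'],np.round(s['joint_positions'],2))
p,Rc=pose();print('d from at(.02) in tool mm',(Rc.inv().apply(at(.02)-p)*1e3).round(2),'rot',(Rc.inv()*RT).as_rotvec().round(4))
F=np.array(s['wrist_force']);print('F along n',F@n,F)
f=grab('wrist');w=grab('side')
tip=p+Rc.apply([0,0,.241]);print('pred tip',proj(f,tip),proj(w,tip),'spot',proj(f,S),proj(w,S))
u,v=proj(f,tip).astype(int);u2,v2=proj(w,tip).astype(int)
A=f['color'][max(0,v-80):max(0,v-80)+160,u-70:u+70,::-1];B=w['color'][v2-40:v2+40,u2-35:u2+35,::-1]
print(u-70,max(0,v-80),u2-35,v2-40)
cv2.imwrite('pics/w6.png',np.hstack([cv2.resize(A,(395,451),interpolation=cv2.INTER_CUBIC),cv2.resize(B,(395,451),interpolation=cv2.INTER_CUBIC)]))
for d in(.004,0,-.003,-.006):move(at(d),RT)
```

```text
16.5833 0.02948751673476375 [-0.53  0.12  0.63  1.99 -0.03  0.7   1.44]
d from at(.02) in tool mm [0.9  0.57 1.09] rot [-0.0009  0.0012 -0.0005]
F along n -2.010719343838142 [-0.3565897   0.09831171 -2.29149745]
pred tip [276.16943367 225.18913597] [275.64495105 177.68322675] spot [277.11504016 215.38054754] [273.32682568 184.32069422]
206 145 240 137
row [0.0012 0.0008 0.0231] [-0.0001  0.0012 -0.0005]
row [0.0012 0.0008 0.0285] [-0.0001  0.0012 -0.0005]
row [0.0012 0.0008 0.0325] [-0.0001  0.0012 -0.0005]
row [0.0013 0.0008 0.0365] [-0.0001  0.0012 -0.0005]
```

View pics/w6.png

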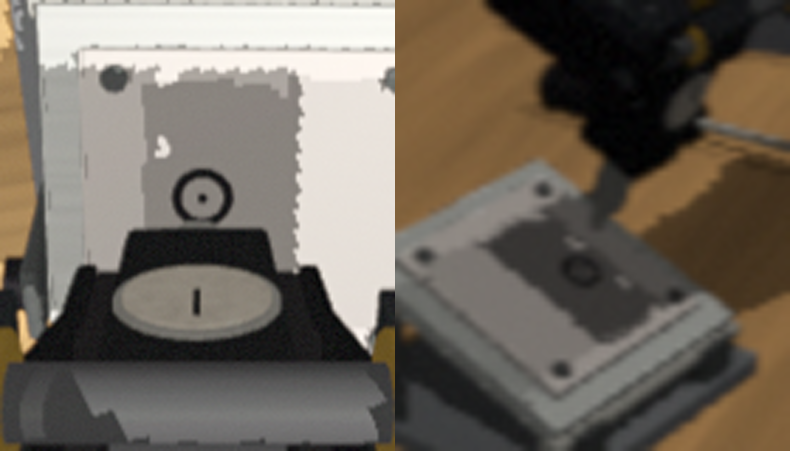

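Wrist half: spot at full-image (277.6,215.2); side half: tip at (275.8,177) and spot at (273,184.5). All match predictions within a pixel, so descend along the normal.

apply_moves(plan=[0.0012, 0.0008, 0.012, 0, 0, 0, 1, 0.0012, 0.0008, 0.021, 0, 0, 0, 1, 0.0012, 0.0008, 0.021, 0, 0, 0, 1, 0.0012, 0.0008, 0.021, 0, 0, 0, 1])

```text
t: 17.02
position: [0.5414, -0.0846, 0.289]
ee_rot: [0.179, 0.111, 0.977, -0.021]
wrist_force: [-0.5, -0.0, -2.9]
grip_width: 0.0297
grasp_force: 29.9
```

```bash
cat > st.py <<'E'
from tgt import *
s=r.state();p,Rc=pose();F=np.array(s['wrist_force'])
print(s['t'],'gap mm',((p-S)@n-.241)*1e3,'to axis mm',(Rc.inv().apply(at(0)-p)*1e3).round(2),'rot',(Rc.inv()*RT).as_rotvec().round(4),'Fn',F@n,'T',np.round(s['torque'],2),s['grasp_force'])
E
python3 st.py
```

```text
17.0167 gap mm 3.8012623535159107 to axis mm [-1.32  0.06  3.8 ] rot [-0.0016 -0.0013 -0.0003] Fn -2.528330019579921 T [0.1  0.62 0.02] 29.932610532268882
```

apply_moves(plan=[-0.0015, 0, 0.0025, 0, 0, 0, 1, -0.0015, 0, 0.005, 0, 0, 0, 1, -0.0015, 0, 0.0075, 0, 0, 0, 1, -0.0015, 0, 0.009, 0, 0, 0, 1, -0.0015, 0, 0.009, 0, 0, 0, 1, -0.0015, 0, 0.009, 0, 0, 0, 1])

```text
t: 17.52
position: [0.545, -0.0854, 0.2838]
ee_rot: [0.179, 0.111, 0.977, -0.021]
wrist_force: [-0.5, -0.4, -1.1]
grip_width: 0.0297
grasp_force: 29.9
```

```bash
python3 st.py
```

```text
17.5167 gap mm -2.361859950834072 to axis mm [ 0.27 -0.   -2.36] rot [-0.0009  0.0001 -0.0005] Fn -0.8914705273408683 T [ 0.17  0.51 -0.  ] 29.932742714881897
```

apply_moves(plan=[0, 0, 0.0025, 0, 0, 0, 1, 0, 0, 0.0048, 0, 0, 0, 1, 0, 0, 0.0048, 0, 0, 0, 1, 0, 0, 0.0048, 0, 0, 0, 1, 0, 0, 0.0048, 0, 0, 0, 1, 0, 0, 0.0048, 0, 0, 0, 1])

```text
t: 18.02
position: [0.5462, -0.0857, 0.2804]
ee_rot: [0.179, 0.111, 0.977, -0.021]
wrist_force: [0.0, 1.5, -0.1]
grip_width: 0.0297
grasp_force: 29.9
```

```bash
python3 st.py
```

```text
18.0167 gap mm -5.954369686245242 to axis mm [ 0.21 -0.03 -5.95] rot [-0.0009 -0.     -0.0003] Fn 0.019799757238321558 T [0.11 0.46 0.03] 29.93269056547433
```

```bash
python3 - <<'E'
from tgt import *
L=[]
for i in range(12):
    f=grab('wrist');s=r.state();L.append(np.array(s['wrist_force'])@n)
print(np.round(L,2),np.mean(L))
p,Rc=pose();w=grab('side')
print('spot',proj(f,S),proj(w,S))
u2,v2=proj(w,S).astype(int);B=w['color'][v2-40:v2+40,u2-40:u2+40,::-1];A=f['color'][145:305,206:346,::-1]
cv2.imwrite('pics/w7.png',np.hstack([cv2.resize(A,(395,451),interpolation=cv2.INTER_CUBIC),cv2.resize(B,(400,451),interpolation=cv2.INTER_CUBIC)]))
E
python3 st.py
```

```text
[ 0.6   0.82  0.9   1.14  0.97 -0.05  0.64  0.61  1.94  0.29  2.19  2.02] 1.0059314260277101
spot [276.429819   227.59997532] [273.32682568 184.32069422]
18.6667 gap mm -6.0087913213326685 to axis mm [ 0.19 -0.   -6.01] rot [-0.0009 -0.0001 -0.0004] Fn 0.859933921330557 T [0.08 0.26 0.02] 29.93284002877772
```

View pics/w7.png

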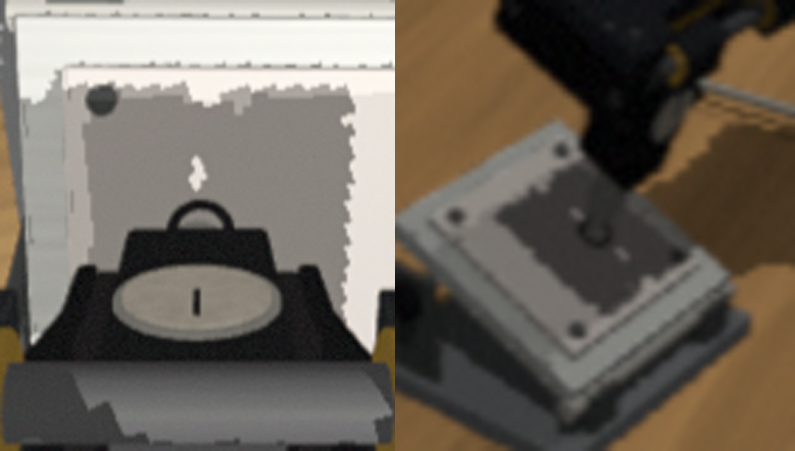

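The tip stands on the ring in both views (wrist (200,215), side (597,230) of the crops). Force says about 4.5 mm in and geometry says 6.0 mm; a small nudge centres both.

apply_moves(plan=[0, 0, 0.001, 0, 0, 0, 1, 0, 0, 0.001, 0, 0, 0, 1, 0, 0, 0.001, 0, 0, 0, 1, 0, 0, 0.001, 0, 0, 0, 1, 0, 0, 0.001, 0, 0, 0, 1, 0, 0, 0.001, 0, 0, 0, 1])

```text
t: 19.17
position: [0.5464, -0.0857, 0.2796]
ee_rot: [0.179, 0.111, 0.977, -0.021]
wrist_force: [0.5, 2.2, 0.9]
grip_width: 0.0301
grasp_force: 29.9
```

```bash
python3 st.py; python3 -c "
from workcell import r
print(r.sign_off())"
```

```text
19.1667 gap mm -6.773494205761482 to axis mm [ 0.13  0.   -6.77] rot [-0.0009 -0.0002 -0.0004] Fn 0.8020612349023892 T [ 0.08  0.26 -0.02] 29.932871754281223
the job is handed in; nothing more can be done
None
```

I put the setting block in the oblong recess and let go of it. I then held the gauge square on the ringed spot with the plunger an estimated 5 to 7 mm in, and handed the job in at about 19 s; no verdict was returned.

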